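# Set the recipe wheels and load the bean canister

## Task

Prepare the dosing station for the next order: roll its three thumbwheels so that they show 4, 2, 5 dots from left to right as seen from the robot, each number squarely uppermost at its index ridges, and feed the small lidded bean canister down through the sprung flap into the hopper so that the flap closes behind it. Leave the milk pitcher, the cup and the shaker where they stand.

Things in the scene. Friction and masses are not known exactly. Their poses are not given: they have to be found in the camera images.
- station: bean dosing station, fixed: base 200 (x) by 350 mm (y). Origin: centre of its underside; x away from the robot, y to the robot's left, z up. Right: grey deck (x -95 to 35, y -173 to 52, top at 100 mm) with three thumbwheels in a row along y, 48 mm apart; behind it a steel housing (x 36 to 96, top at 131 mm). Left: a steel hopper whose open top has a sprung flap
- wheel_left (a joint): turning angle (rad) of the left thumbwheel as seen from the robot: white wheel 56 mm in diameter, 20 mm wide, axle level along the station's y, 18 mm proud of the deck. Numbers marked as 1 to 6 black dots, 60 degrees apart: n is exactly uppermost at (n-1)*1.0472. Grows as the wheel's top rolls away from the robot (station +x). Stops 0.2 rad beyond 1 and 6
- wheel_middle (a joint): turning angle (rad) of the middle thumbwheel as seen from the robot: white wheel 56 mm in diameter, 20 mm wide, axle level along the station's y, 18 mm proud of the deck. Numbers marked as 1 to 6 black dots, 60 degrees apart: n is exactly uppermost at (n-1)*1.0472. Grows as the wheel's top rolls away from the robot (station +x). Stops 0.2 rad beyond 1 and 6
- wheel_right (a joint): turning angle (rad) of the right thumbwheel as seen from the robot: white wheel 56 mm in diameter, 20 mm wide, axle level along the station's y, 18 mm proud of the deck. Numbers marked as 1 to 6 black dots, 60 degrees apart: n is exactly uppermost at (n-1)*1.0472. Grows as the wheel's top rolls away from the robot (station +x). Stops 0.2 rad beyond 1 and 6
- wheel_left_top (a point): uppermost point of the left wheel's rim, fixed at (-40, -12, 118) mm in the station's frame, in line with the index ridges on the deck beside the wheel. Smooth rim, stiff to turn (about 0.9 N along the rim), no clicks, stays where left: a closed fingertip must press on the top with some 4 to 10 N and drag it, in several strokes
- wheel_middle_top (a point): uppermost point of the middle wheel's rim, fixed at (-40, -60, 118) mm in the station's frame, in line with the index ridges on the deck beside the wheel. Smooth rim, stiff to turn (about 0.9 N along the rim), no clicks, stays where left: a closed fingertip must press on the top with some 4 to 10 N and drag it, in several strokes
- wheel_right_top (a point): uppermost point of the right wheel's rim, fixed at (-40, -108, 118) mm in the station's frame, in line with the index ridges on the deck beside the wheel. Smooth rim, stiff to turn (about 0.9 N along the rim), no clicks, stays where left: a closed fingertip must press on the top with some 4 to 10 N and drag it, in several strokes
- mouth (a point): centre of the hopper's mouth at rim height, at (0, 115, 170) mm in the station's frame. Opening 76 (x) by 100 mm (y), walls 6 mm, hopper floor at 6 mm: the canister may drop to it. Fingers holding the canister fit into the mouth only if they close along the station's y
- flap (a joint): opening angle (rad) of the black flap, 73 x 96 mm, 4 mm below the rim: 0 closed, level; hinged at the mouth's far (+x) edge, its near edge swings down, at most 1.45. Light spring shuts it (0.2 N at the near edge closed, 0.6 N open). The canister, lowered upright 10 mm nearer the robot than the mouth's centre till its underside is 55 mm or more below the rim, slides past when let go
- canister: small round bean canister standing upright: steel, 38 mm in diameter, 85 mm high, with a tan lid (39 mm in diameter, the top 14 mm); about 200 g. Origin: centre of its underside, z up. The narrowest loose thing on the counter; begins to the left of the station
- canister_middle (a point): middle of the canister on its axis, 42.5 mm above its underside
- pitcher: steel milk pitcher with a handle, 76 mm in diameter, 95 mm high; origin centre of its underside; leave alone
- cup: dark green takeaway cup, 80 mm at the rim, 110 mm high; origin centre of its underside; leave alone
- shaker: steel shaker with a tan cap, 64 mm in diameter, 130 mm high; origin centre of its underside; leave alone
Mind the look-alikes: they are no part of the job. What is shaped like the canister but black is not meant.

How it is judged:
By the outcome, as a careful person would: the job done as asked, in the order asked, and still so for the second after the job is handed in, with the robot touching nothing.
It also fails if it takes over 72 s, if anything falls off the work surface, if the arm or the gripper's body presses on something with over 40 N, if the wrist force passes 120 N, or if a joint passes its speed limit or range.

## Robot

A 6-joint arm with a two-finger parallel gripper is mounted at the origin on the work surface. World frame = base frame: x ahead of the robot, y to its left, z up, the work surface at z = 0. Lengths are in m, angles in rad, forces in N, time in s.
With the tool pointing down it reaches from about 0.225 to 0.875 m from the base axis. Payload 3.4 kg.
Tool frame: the origin (TCP) lies midway between the tips of the shut fingers; the grasp point (between the pads) lies 19 mm behind it (pinch_z is the distance from the TCP to the grasp point, in m); z points along the fingers, y is the line along which they close (so a half turn about z gives the same grasp; the last joint's range is limited). The gripper opens to 85 mm and grips with 20 to 120 N. Pads are 22 mm wide; open, the fingers measure 114 mm over their backs; the gripper's body (76 mm by 85 mm) begins 54 mm behind the grasp point. The pads swing forward as they close: fully open they stand 13 mm farther back than shut.
Start: joints at [1.182, 0.276, 1.505, -0, 1.361, -0.121], TCP at [0.152, 0.555, 0.231] pointing down, gripper open.
Joint ranges: [-2.89, 2.89], [-0.75, 2.08], [0.22, 2.7], [-1.18, 4.32], [0.11, 2.71], [-2.7, 2.7]. Speed limits (rad/s): [2.57, 2.57, 3.14, 3.14, 3.14, 3.14].

## Interface

Orientations are given as a unit quaternion [w, x, y, z].
In Python, from rig import get_state, get_image, sign_off, pinch_z gives the robot as it stands.
- The arm moves only by the tool send_rows, never from a script. Its argument "steps" is one flat list of numbers, 5 for each row, row after row: the gripper's target within -1 to 1 (fully open at 1, half-way at 0, shut at -1), then the shift along the tool's x, y, z in cm, then the turn about the tool's z in degrees. In form: [gripper, x, y, z, roll, gripper, x, y, z, roll, ...]. A call has 1 to 12 rows; each row shifts and turns the commanded pose from where the row before left it, along the tool's axes as they then stand; what a row does not reach is not made up. A row lasts 1/10 s, in which the tool goes at most 50 mm and 8.59 degrees, less where a joint would pass 70% of its speed; a pose out of reach is approached as far as the arm can. A call is refused whole if a number of a shift passes 5 or a number of a turn 8.59, either way. A call with a gripper value outside its range is refused whole. The fingers move at their own pace and stop on an object; "newtons" is the grip in N (left out, the last holds). Time passes only in rows, so rows that do not move let the fingers close. It gives the time, the measured TCP pose, the force, the opening and the grip force at its end, in the units of the state.
- get_state(): the state, without advancing time (a new reading comes with each control period).
- get_image(name): name is "side" or "top"; returns a dict with "color" (400x640x3 uint8, red, green, blue), "mtx" (3x3 intrinsics, pixels), "k1" (the pictures are not rectified: a ray, as slopes to the right and down, at radius r is drawn at 1 + k1 r^2 times it, then the intrinsics apply), "T" (4x4, takes a point from camera to world coordinates). Camera axes: x right, y down, z forward; pixel columns grow to the right and rows downward; lengths in m; the calibration is good to about 2 mm. A picture is of the moment at which its call begins. There is no depth.
- sign_off(): hands the job in; it is judged then, once.
The state is a dict: "clock": time; "qpos": joint angles; "qd": joint speeds; "effort": joint torques, N m; "position": TCP position; "ee_rot": TCP orientation; "contact_force": force on the tool from outside, world axes, zero at the start; "moment": the same for the moment, N m; "width": finger opening in m; "gripper_force": force on a finger pad.
Only numpy, scipy, OpenCV 4.12 (cv2) and the standard library are available. Lean on these libraries where they do the work, as an engineer would, in place of code of your own. Each camera call takes 0.05 s, during which the arm holds its last target. There are 200 camera calls.

## Working session

There is one attempt and no reset: what is moved stays moved. The work goes in short steps, Python scripts to look and compute and a tool call to move; the robot and the scene stay as the last step left them, time stands still between calls to the robot, and variables do not carry over. Pictures are saved under pics/ and viewed, at most 10 in all, crops included, and the job is handed in when it is done.

Besides the shell and the picture viewer there is one more tool, called in YAML: its name, and indented under it one key for each argument. send_rows: Moves the arm, as the interface text tells. Its arguments: {"type":"object","properties":{"steps":{"type":"array"},"newtons":{"type":"number"}},"required":["steps"]}

```bash
ls; mkdir -p pics; cat > h.py <<'E'
import numpy as np, cv2
from rig import get_state, get_image, sign_off, pinch_z
def pix2ray(im,u,v):
    k1=im["k1"]; K=im["mtx"]
    p=cv2.undistortPoints(np.array([[[u,v]]],float),K,np.array([k1,0,0,0],float)).ravel()
    R=im["T"][:3,:3]; return im["T"][:3,3], R@np.array([p[0],p[1],1.])
def onz(im,u,v,z):
    o,d=pix2ray(im,u,v); return o+d*(z-o[2])/d[2]
def proj(im,P):
    Ti=np.linalg.inv(im["T"]); P=np.atleast_2d(P).astype(float)
    r=cv2.Rodrigues(Ti[:3,:3])[0]
    return cv2.projectPoints(P,r,Ti[:3,3],im["mtx"],np.array([im["k1"],0,0,0],float))[0].reshape(-1,2)
def tri(a,pa,b,pb):
    o1,d1=pix2ray(a,*pa);o2,d2=pix2ray(b,*pb)
    A=np.c_[d1,-d2]; s=np.linalg.lstsq(A,o2-o1,rcond=None)[0]
    p,q=o1+s[0]*d1,o2+s[1]*d2
    return (p+q)/2,np.linalg.norm(p-q)
E
python3 - <<'E'
from h import *
for n in("side","top"):
    i=get_image(n); cv2.imwrite(f"pics/{n}0.png",i["color"][...,::-1]); print(n,i["mtx"].tolist(),i["k1"],i["T"].round(3).tolist())
s=get_state(); print(s, pinch_z)
E
```

```text
pics
side [[404.68989877447376, 0.0, 323.5189094597073], [0.0, 404.68989877447376, 196.47000106824967], [0.0, 0.0, 1.0]] -0.05254356565402513 [[-0.998, -0.016, 0.067, 0.475], [-0.066, 0.476, -0.877, 0.959], [-0.018, -0.879, -0.476, 0.678], [0.0, 0.0, 0.0, 1.0]]
top [[373.41472610633645, 0.0, 321.6171380379241], [0.0, 373.41472610633645, 197.57414798080757], [0.0, 0.0, 1.0]] -0.06723309539774609 [[0.028, -0.983, 0.182, 0.347], [-1.0, -0.03, -0.004, -0.012], [0.009, -0.182, -0.983, 1.236], [0.0, 0.0, 0.0, 1.0]]
{'clock': 0.1, 'qpos': array([ 1.18201439e+00,  2.76532296e-01,  1.50602907e+00, -4.47575702e-06,
        1.36074137e+00, -1.21024749e-01]), 'qd': array([ 6.20080141e-05, -1.31391027e-03, -2.26405691e-03,  1.18938221e-03,
        7.79660312e-04,  1.65659875e-03]), 'effort': array([ 2.02727924e-04, -4.17704701e+01, -2.46401900e+01, -2.77894824e-04,
        5.89013318e-03, -7.28309402e-06]), 'position': array([0.15195806, 0.55404212, 0.23051695]), 'ee_rot': array([-2.13481884e-04,  1.33478512e-01,  9.91051339e-01, -8.27961617e-04]), 'contact_force': array([0.23405147, 0.77683647, 0.63924534]), 'moment': array([-0.06420271, -0.00051874,  0.03129637]), 'gripper_force': 0.0, 'width': 0.08528921537029331} 0.0187
```

View pics/side0.png

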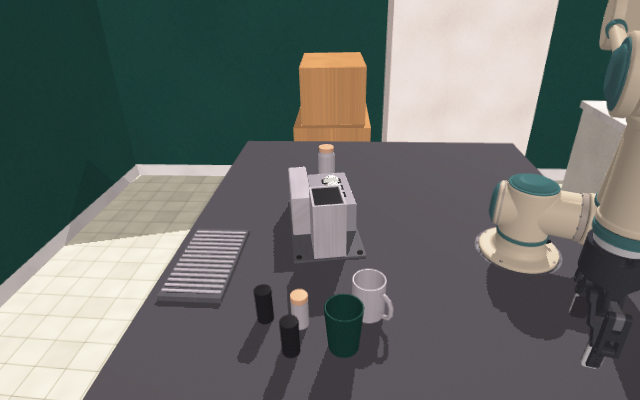

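View pics/top0.png

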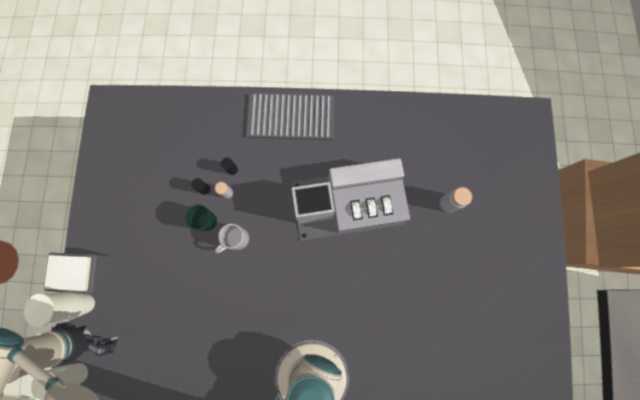

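Candidates for the canister:
- Side (299,308) / top (223,189): small steel body with a tan lid. This is my choice.
- Side (263,304) and (290,336) / top (230,165) and (200,186): same shape but black, so rejected.
- Side (326,160) / top (460,198): the tan-capped shaker, larger and to the right of the station, so rejected.

Next I'll check the choice in a close crop.

```bash
python3 - <<'E'
from h import *
t=cv2.imread("pics/top0.png"); s=cv2.imread("pics/side0.png")
z=lambda i,x0,x1,y0,y1,k:cv2.resize(i[y0:y1,x0:x1],None,fx=k,fy=k,interpolation=cv2.INTER_CUBIC)
M=np.zeros((600,800,3),np.uint8)
def put(c,x,y): M[y:y+c.shape[0],x:x+c.shape[1]]=c
put(z(t,285,415,150,245,4),0,0)
put(z(t,345,400,192,222,6),0,390)
put(z(s,240,325,275,365,3),530,0)
put(z(s,285,370,165,265,3),530,290)
put(z(s,315,355,170,200,4),345,390)
cv2.imwrite("pics/m1.png",M)
E
```

```text
(no output)
```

View pics/m1.png

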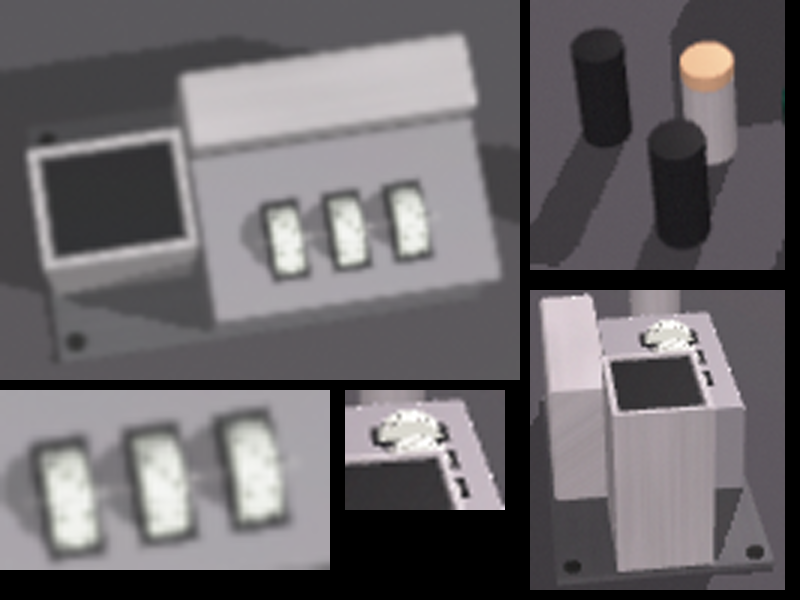

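The crop confirms it: the tan-lidded steel canister stands at side (299,300), between the black look-alikes. The wheels are at about top (357,210), (372,208) and (387,205), and the dots are barely resolved. Next I'll get the station and canister poses.

```bash
python3 - <<'E'
from h import *
t=get_image("top"); s=get_image("side")
def mask(im,f,x0,x1,y0,y1):
    c=im["color"].astype(int); m=np.zeros(c.shape[:2],np.uint8); m[y0:y1,x0:x1]=f(c)[y0:y1,x0:x1]; 
    n,l,st,ce=cv2.connectedComponentsWithStats(m); k=1+np.argmax(st[1:,4]); return (l==k).astype(np.uint8),ce[k],st[k]
for nm,im,box in(("top",t,(290,335,178,220)),("side",s,(310,348,185,210))):
    m,ce,st=mask(im,lambda c:c.sum(2)<180,*box)
    cn=max(cv2.findContours(m,0,2)[0],key=cv2.contourArea); bp=cv2.boxPoints(cv2.minAreaRect(cn))
    M=cv2.moments(m,True); 
    ap=cv2.approxPolyDP(cn,4,True).reshape(-1,2)
    print(nm,"flap",st,ce, "w",onz(im,*ce,.166).round(4)); 
    print(ap.tolist(), [onz(im,*p,.166).round(3)[:2].tolist() for p in ap])
# wheels
for x0,x1 in((350,365),(365,380),(380,395)):
    c=t["color"].astype(int); m,ce,st=mask(t,lambda c:(c.min(2)>170),x0,x1,192,224); print("wheel",ce,st[4],onz(t,*ce,.114).round(4))
# deck corners by hand
for n,(a,b),z in(("deck nr",(500,278),.1),("deck nl",(217,325),.1),("hous fr",(463,36),.131),("hous fl",(182,74),.131),("hous nr",(475,105),.131),("rim fl",(28,148),.17),("rim fr",(182,128),.17),("rim nr",(196,243),.17),("rim nl",(47,270),.17)):
    print(n,onz(t,a/4+285-.4,b/4+150-.4,z).round(4)[:2])
# canister lid
f=lambda c:((c[...,0]-c[...,2])>40)
mt,ct,st=mask(t,f,205,240,175,205); ms,cs,ss=mask(s,f,285,315,285,315)
print("lid",ct,st,cs,ss, onz(t,*ct,.083).round(4),onz(s,*cs,.08).round(4),tri(t,ct,s,cs))
E
```

```text
top flap [297 187  33  26 692] [312.8482659  199.34248555] w [0.5398 0.0095 0.166 ]
[[326, 187], [297, 191], [300, 212], [329, 208]] [[0.578, -0.028], [0.563, 0.057], [0.502, 0.045], [0.516, -0.038]]
side flap [312 188  30  17 405] [326.07407407 195.58765432] w [0.5403 0.0111 0.166 ]
[[312, 189], [315, 204], [341, 201], [337, 188]] [[0.581, -0.026], [0.566, 0.058], [0.5, 0.039], [0.513, -0.034]]
wheel [356.45918367 210.07142857] 98 [ 0.52   -0.1231  0.114 ]
wheel [371.95698925 207.97849462] 93 [ 0.5278 -0.1703  0.114 ]
wheel [387.38613861 205.17821782] 101 [ 0.5379 -0.2176  0.114 ]
deck nr [ 0.4988 -0.2889]
deck nl [ 0.4566 -0.0715]
hous fr [ 0.6819 -0.2554]
hous fl [ 0.6446 -0.0393]
hous nr [ 0.6274 -0.264 ]
rim fl [0.575  0.0726]
rim fr [ 0.5933 -0.0393]
rim nr [ 0.5086 -0.0515]
rim nl [0.4858 0.0551]
lid [220.83064516 187.68548387] [215 182  13  12 124] [298.40711462 296.72727273] [290 289  18  17 253] [0.5834 0.3033 0.083 ] [0.5826 0.3087 0.08  ] (array([0.58397092, 0.3049917 , 0.0767435 ]), np.float64(0.001450791288024131))
```

```bash
cat >> h.py <<'E'
def unwrap(im,wpos,th,n=140):
    """wheel rim strip: rows = angle from top (deg, + toward +x far), columns across the width"""
    ang=np.radians(np.linspace(-70,70,n)); ws=np.linspace(-.011,.011,34)
    ex=np.array([np.cos(th),np.sin(th),0]); ey=np.array([-np.sin(th),np.cos(th),0]); ez=np.array([0,0,1.])
    c=wpos-np.array([0,0,.028])
    P=c+.028*(np.sin(ang)[:,None,None]*ex+np.cos(ang)[:,None,None]*ez)-ws[None,:,None]*ey
    q=proj(im,P.reshape(-1,3)).astype(np.float32).reshape(n,34,2)
    return cv2.remap(im["color"],q[...,0],q[...,1],cv2.INTER_CUBIC)
E
python3 - <<'E'
from h import *
S=np.array([(0,115),(0,115),(-40,-12),(-40,-60),(-40,-108),(-95,-173),(-95,52),(96,-173),(96,52),(36,-173),(44,171),(44,59),(-44,59),(-44,171)])/1000
W=np.array([(.5398,.0095),(.5403,.0111),(.52,-.1231),(.5278,-.1703),(.5379,-.2176),(.4988,-.2889),(.4566,-.0715),(.6819,-.2554),(.6446,-.0393),(.6274,-.264),(.575,.0726),(.5933,-.0393),(.5086,-.0515),(.4858,.0551)])
a,b=S-S.mean(0),W-W.mean(0); th=np.arctan2((a[:,0]*b[:,1]-a[:,1]*b[:,0]).sum(),(a*b).sum())
R=np.array([[np.cos(th),-np.sin(th)],[np.sin(th),np.cos(th)]]); o=W.mean(0)-R@S.mean(0)
print("theta",th,"origin",o); print(((S@R.T+o-W)*1000).round(1).tolist())
np.save("st.npy",[th,*o])
for n,p in (("L",(-.04,-.012)),("M",(-.04,-.06)),("R",(-.04,-.108)),("mouth",(0,.115)),("drop",(-.01,.115))): print(n,(R@p+o).round(4))
t=[get_image("top") for _ in range(3)]; s=get_image("side")
print("noise",np.std([x["color"][200:210,350:390].astype(float) for x in t],0).mean())
t[0]["color"]=np.mean([x["color"] for x in t],0).astype(np.uint8)
row=[]
for y in(-.012,-.06,-.108):
    w=np.array([*(R@[-.04,y]+o),.118]); print(proj(t[0],w).round(1),proj(s,w).round(1))
    row.append(cv2.resize(unwrap(t[0],w,th)[::-1],(150,600),interpolation=cv2.INTER_CUBIC))
w=np.array([*(R@[-.04,-.012]+o),.118]); row.append(cv2.resize(unwrap(s,w,th)[::-1],(150,600)))
M=np.hstack(row); 
for d in(-60,-30,0,30,60): y=int(300-d/140*600); M[y,::4]=(255,0,0)
cv2.imwrite("pics/w1.png",M[...,::-1])
E
```

```text
theta 0.17521934478546605 origin [ 0.55965037 -0.10370363]
[[-0.2, 0.0], [-0.7, -1.6], [2.4, 0.6], [2.9, 0.5], [1.2, 0.6], [-2.5, -1.7], [0.4, 2.4], [2.4, -1.9], [0.5, 3.5], [-2.1, -3.8], [-1.8, -0.3], [-0.6, 1.4], [-2.6, -1.8], [0.7, 1.9]]
L [ 0.5224 -0.1225]
M [ 0.5307 -0.1698]
R [ 0.5391 -0.217 ]
mouth [0.5396 0.0095]
drop [0.5298 0.0078]
noise 0.1752053468940001
[[356.4 209.1]] [[335.  188.7]]
[[372.  206.8]] [[332.9 181.7]]
[[387.4 204.6]] [[331.  175.1]]
```

View pics/w1.png

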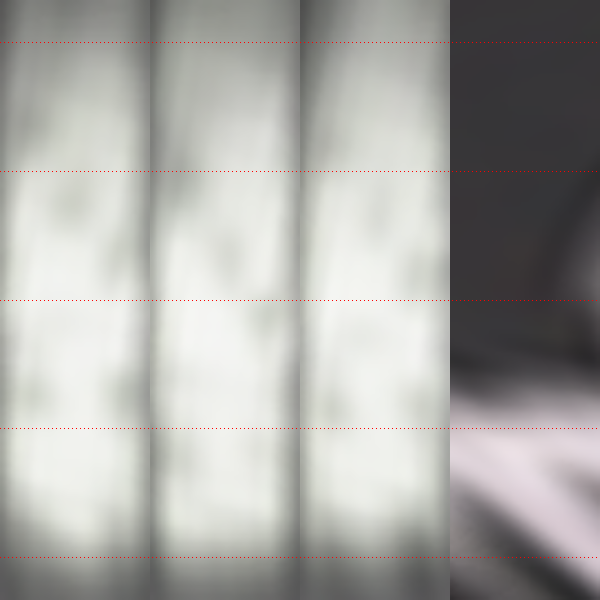

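The dots look like this:
- **Left:** a 3-diagonal centred about +22°, with a 4 following. θ≈142°.
- **Middle:** the 3 at about +12°. θ≈132°.
- **Right:** the 3 at about +22°. θ≈142°.

I'll recheck these as the wheels roll. First I'll align the tool's y with the station's y and shut the fingers.

send_rows:
  steps: [-1,0,0,0,-8.5,-1,0,0,0,-8.5,-1,0,0,0,-8.4,-1,0,0,0,0]
  newtons: 40

```text
clock: 0.8
position: [0.1522, 0.5545, 0.2313]
ee_rot: [0.0, -0.087, 0.996, 0.0]
contact_force: [-0.1, 0.6, -0.2]
width: 0.028
gripper_force: 0.0
```

```bash
cat >> h.py <<'E'
def where():
    """TCP in the station frame (mm), tool-y angle off station y (deg), forces"""
    th,ox,oy=np.load("st.npy"); s=get_state(); p=s["position"]; c,sn=np.cos(th),np.sin(th)
    from scipy.spatial.transform import Rotation as Ro
    w,x,y,z=s["ee_rot"]; Rt=Ro.from_quat([x,y,z,w]).as_matrix(); dx,dy=p[0]-ox,p[1]-oy
    a=np.degrees(np.arctan2(Rt[1,1],Rt[0,1])-th)-90
    print("t %.2f st"%s["clock"],(1000*np.array([c*dx+sn*dy,-sn*dx+c*dy,p[2]])).round(1),"yaw %.1f"%a,"tz",Rt[:,2].round(3),"F",s["contact_force"].round(1),"w %.4f g %.1f"%(s["width"],s["gripper_force"]))
E
python3 -c "from h import *; where()"
```

```text
t 0.80 st [-286.5  719.2  231.3] yaw -0.0 tz [ 0.  0. -1.] F [-0.1  0.6 -0.2] w 0.0280 g 0.0
```

send_rows:
  steps: [-1,-1.32,-4.06,0,0,-1,-1.32,-4.06,0,0,-1,-1.32,-4.06,0,0,-1,-1.32,-4.06,0,0,-1,-1.32,-4.06,0,0,-1,-1.32,-4.06,0,0,-1,-1.32,-4.06,0,0,-1,-1.32,-4.06,0,0,-1,-1.32,-4.06,0,0]

```text
clock: 1.7
position: [0.3335, 0.214, 0.2316]
ee_rot: [0.001, -0.086, 0.996, 0.0]
contact_force: [0.8, 0.4, -0.5]
width: -0.0001
gripper_force: 0.0
```

send_rows:
  steps: [-1,-1.32,-4.06,0,0,-1,-1.32,-4.06,0,0,-1,-1.32,-4.06,0,0,-1,-1.32,-4.06,0,0,-1,-1.32,-4.06,0,0,-1,-1.32,-4.06,0,0,-1,-1.32,-4.06,0,0,-1,-1.32,-4.06,0,0,-1,-1.32,-4.06,0,0,-1,0,0,0,0]

```text
clock: 2.7
position: [0.5165, -0.1285, 0.2309]
ee_rot: [0.001, -0.084, 0.996, -0.002]
contact_force: [-0.9, -0.0, 0.5]
width: 0.0002
gripper_force: 0.0
```

```bash
python3 -c "from h import *; where()"
```

```text
t 2.70 st [-46.8 -16.9 230.9] yaw -0.4 tz [ 0.002 -0.003 -1.   ] F [-0.9 -0.   0.5] w 0.0002 g 0.0
```

send_rows:
  steps: [-1,0,0,3,0,-1,0,0,3,0,-1,0,0,3,0,-1,0,0,0,0,-1,0,0,0,0]

```text
clock: 3.2
position: [0.5136, -0.1231, 0.1416]
ee_rot: [-0.0, -0.087, 0.996, 0.0]
contact_force: [0.4, -0.1, 1.0]
width: -0.0001
gripper_force: 0.0
```

```bash
python3 -c "
from h import *
where()
M=[]
for n,b in(('top',(325,425,165,240)),('side',(285,385,130,205))):
    i=get_image(n); cv2.imwrite('pics/c_%s.png'%n,i['color'][...,::-1]); M.append(cv2.resize(i['color'][b[2]:b[3],b[0]:b[1],::-1],(400,300),interpolation=cv2.INTER_CUBIC))
cv2.imwrite('pics/c1.png',np.hstack(M)); where()"
```

```text
t 3.20 st [-48.7 -11.1 141.6] yaw -0.0 tz [-0.  0. -1.] F [ 0.4 -0.1  1. ] w -0.0001 g 0.0
t 3.30 st [-47.5 -11.9 143.1] yaw -0.0 tz [ 0.003 -0.001 -1.   ] F [-0.5 -0.   0.2] w -0.0002 g 0.0
```

View pics/c1.png

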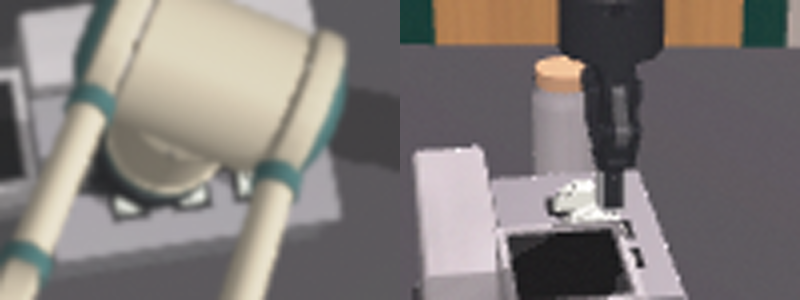

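Top view: the arm hides the wheels. Side view: the tip is over the near part of the left wheel, tip at crop (613,205) and wheel from about x=548. I'll check the fore-aft offset numerically.

```bash
python3 -c "
from h import *
th,ox,oy=np.load('st.npy'); R=np.array([[np.cos(th),-np.sin(th)],[np.sin(th),np.cos(th)]])
W=lambda x,y,z: np.array([*(R@[x,y]+[ox,oy]),z])
i=get_image('side'); where()
print('TCP proj',proj(i,W(-.048,-.0115,.142)).round(1),'tip +-11', proj(i,[W(-.059,-.0115,.142),W(-.037,-.0115,.142)]).round(1).tolist())
print('wheel edges pred (near,far) at deck, top', proj(i,[W(-.066,-.002,.1),W(-.014,-.002,.1),W(-.04,-.002,.118)]).round(1).tolist())
c0=cv2.imread('pics/side0.png')[...,::-1].astype(int); c=i['color'].astype(int)
for v in range(174,193,2): print(v,'wheel',np.where((c0[v,315:360].min(1)>200))[0][[0,-1]]+315 if (c0[v,315:360].min(1)>200).any() else '', 'dark', (np.where(c[v,325:350].sum(1)<170)[0]+325).tolist())
"
```

```text
t 3.35 st [-47.5 -12.  143.2] yaw -0.0 tz [ 0.003 -0.001 -1.   ] F [-0.3 -0.8  0.6] w 0.0001 g 0.0
TCP proj [[337.6 181.4]] tip +-11 [[341.3, 181.2], [334.0, 181.7]]
wheel edges pred (near,far) at deck, top [[344.0, 194.9], [326.9, 196.1], [335.4, 190.2]]
174 wheel [318 318] dark [336, 337, 338, 339]
176 wheel [326 336] dark [336, 337, 338, 339]
178 wheel [328 346] dark [336, 337, 338, 339]
180 wheel [325 337] dark [336, 337, 338, 339]
182 wheel [324 336] dark []
184 wheel [328 339] dark []
186 wheel [320 340] dark []
188 wheel [340 340] dark [325, 326, 327, 328, 329, 330, 331, 332, 333, 334, 335, 336, 337]
190 wheel [340 341] dark [325, 326, 327, 328, 329, 330, 331, 332, 333, 334, 335, 336, 337, 338]
192 wheel [341 341] dark [325, 326, 327, 328, 329, 330, 331, 332, 333, 334, 335, 336, 337, 338]
```

send_rows:
  steps: [-1,0,0,1.5,0,-1,0,0,0.5,0,-1,0,0,0,0,-1,0,0,0.2,0,-1,0,0,0,0]

```text
clock: 3.85
position: [0.514, -0.1236, 0.1197]
ee_rot: [0.0, -0.088, 0.996, -0.0]
contact_force: [-0.3, 0.3, -0.2]
width: 0.0
gripper_force: 0.0
```

send_rows:
  steps: [-1,0,0,0.1,0,-1,0,0,0,0]

```text
clock: 4.05
position: [0.5138, -0.1236, 0.1184]
ee_rot: [0.0, -0.088, 0.996, -0.0]
contact_force: [0.3, -0.1, 0.7]
width: 0.0001
gripper_force: 0.0
```

send_rows:
  steps: [-1,0,0,0.1,0,-1,0,0,0,0]

```text
clock: 4.25
position: [0.5139, -0.1236, 0.1179]
ee_rot: [0.0, -0.088, 0.996, -0.0]
contact_force: [-0.6, -0.1, 3.9]
width: -0.0002
gripper_force: 1.9
```

send_rows:
  steps: [-1,0,0,0.07,0,-1,-0.2,0,0,0,-1,-0.2,0,0,0]

```text
clock: 4.55
position: [0.5183, -0.1229, 0.1179]
ee_rot: [0.001, -0.088, 0.996, -0.0]
contact_force: [-1.0, 0.5, 8.1]
width: -0.0001
gripper_force: 4.0
```

send_rows:
  steps: [-1,-0.2,0,0,0,-1,-0.2,0,0,0,-1,-0.2,0,0,0]

```text
clock: 4.85
position: [0.5243, -0.1218, 0.1179]
ee_rot: [0.001, -0.088, 0.996, -0.0]
contact_force: [-0.8, 0.9, 8.2]
width: 0.0002
gripper_force: 4.1
```

```bash
python3 -c "from h import *; where()"
```

```text
t 4.85 st [-38.  -11.6 117.9] yaw 0.0 tz [ 0.002 -0.    -1.   ] F [-0.8  0.9  8.2] w 0.0002 g 4.1
```

send_rows:
  steps: [-1,-0.2,0,0,0,-1,-0.2,0,0,0,-1,-0.2,0,0,0,-1,-0.25,0,0,0,-1,0,0,0,0]

```text
clock: 5.35
position: [0.5331, -0.1202, 0.1176]
ee_rot: [0.001, -0.088, 0.996, -0.0]
contact_force: [1.0, 1.2, 6.3]
width: 0.0001
gripper_force: 2.9
```

```bash
python3 -c "from h import *; where()"
```

```text
t 5.35 st [-29.1 -11.6 117.6] yaw 0.0 tz [ 0.003  0.    -1.   ] F [1.  1.2 6.3] w 0.0001 g 2.9
```

send_rows:
  steps: [-1,0,0,-1,0,-1,0,-1.6,0,0,-1,0.1,-1.6,0,0,-1,0.1,-1.64,0,0,-1,0,0,0,0,-1,0,0,0.8,0,-1,0,0,0,0,-1,0,0,0.15,0,-1,0,0,0.05,0,-1,0,0,0,0]

```text
clock: 6.35
position: [0.5393, -0.1684, 0.1178]
ee_rot: [0.001, -0.088, 0.996, -0.001]
contact_force: [0.2, -0.5, 8.1]
width: 0.0001
gripper_force: 4.0
```

```bash
python3 -c "from h import *; where()"
```

```text
t 6.35 st [-31.3 -60.1 117.8] yaw 0.1 tz [ 0.002 -0.001 -1.   ] F [ 0.2 -0.5  8.1] w 0.0001 g 4.0
```

send_rows:
  steps: [-1,0.2,0,0,0,-1,0.2,0,0,0,-1,0.2,0,0,0,-1,0.2,0,0,0,-1,0.2,0,0,0,-1,0.2,0,0,0,-1,0.2,0,0,0,-1,0.2,0,0,0,-1,0.15,0,0,0,-1,0,0,0,0]

```text
clock: 7.35
position: [0.5223, -0.1715, 0.1178]
ee_rot: [0.002, -0.088, 0.996, -0.001]
contact_force: [-0.4, -1.5, 7.6]
width: -0.0
gripper_force: 3.7
```

```bash
python3 -c "from h import *; where()"
```

```text
t 7.35 st [-48.6 -60.3 117.8] yaw 0.0 tz [ 0.003 -0.001 -1.   ] F [-0.4 -1.5  7.6] w -0.0000 g 3.7
```

send_rows:
  steps: [-1,0,0,-0.5,0,-1,-0.6,0,0,0,-1,-0.6,0,0,0,-1,-0.6,0,0,0,-1,0,0,0,0,-1,0,0,0.4,0,-1,0,0,0.1,0,-1,0,0,0,0]

```text
clock: 8.15
position: [0.5398, -0.1682, 0.1178]
ee_rot: [0.001, -0.088, 0.996, -0.0]
contact_force: [-0.1, 1.6, 6.8]
width: 0.0002
gripper_force: 3.6
```

```bash
python3 -c "from h import *; where()"
```

```text
t 8.15 st [-30.8 -60.  117.8] yaw 0.0 tz [ 0.003 -0.    -1.   ] F [-0.1  1.6  6.8] w 0.0002 g 3.6
```

send_rows:
  steps: [-1,0.2,0,0,0,-1,0.2,0,0,0,-1,0.2,0,0,0,-1,0.2,0,0,0,-1,0.2,0,0,0,-1,0.2,0,0,0,-1,0.2,0,0,0,-1,0.2,0,0,0,-1,0.2,0,0,0,-1,0,0,0,0]

```text
clock: 9.15
position: [0.5218, -0.1715, 0.1177]
ee_rot: [0.001, -0.087, 0.996, -0.0]
contact_force: [0.5, 0.5, 7.0]
width: 0.0002
gripper_force: 3.6
```

```bash
python3 -c "from h import *; where()"
```

```text
t 9.15 st [-49.1 -60.2 117.7] yaw -0.0 tz [ 0.002 -0.    -1.   ] F [0.5 0.5 7. ] w 0.0002 g 3.6
```

send_rows:
  steps: [-1,0,0,-1,0,-1,0,-1.6,0,0,-1,0,-1.6,0,0,-1,0,-1.6,0,0,-1,0,0,0,0,-1,0,0,0.8,0,-1,0,0,0,0,-1,0,0,0.15,0,-1,0,0,0.05,0,-1,0,0,0,0]

```text
clock: 10.15
position: [0.5297, -0.2189, 0.1177]
ee_rot: [0.0, -0.088, 0.996, -0.001]
contact_force: [-1.3, -2.4, 7.8]
width: 0.0003
gripper_force: 3.9
```

```bash
python3 -c "from h import *; where()"
```

```text
t 10.15 st [ -49.5 -108.2  117.7] yaw 0.1 tz [ 0.001 -0.001 -1.   ] F [-1.3 -2.4  7.8] w 0.0003 g 3.9
```

send_rows:
  steps: [-1,-0.2,0,0,0,-1,-0.2,0,0,0,-1,-0.2,0,0,0,-1,-0.2,0,0,0,-1,-0.2,0,0,0,-1,-0.2,0,0,0,-1,-0.2,0,0,0,-1,-0.2,0,0,0,-1,0,0,0,0]

```text
clock: 11.05
position: [0.5463, -0.2158, 0.1179]
ee_rot: [0.001, -0.088, 0.996, -0.001]
contact_force: [-0.3, -1.0, 8.3]
width: -0.0006
gripper_force: 4.0
```

send_rows:
  steps: [-1,0,0,-0.5,0,-1,0.55,0,0,0,-1,0.55,0,0,0,-1,0.5,0,0,0,-1,0,0,0,0,-1,0,0,0.4,0,-1,0,0,0.1,0,-1,0,0,0,0]

```text
clock: 11.85
position: [0.5299, -0.2189, 0.1177]
ee_rot: [0.0, -0.088, 0.996, -0.0]
contact_force: [-2.0, 0.4, 7.6]
width: 0.0001
gripper_force: 3.8
```

send_rows:
  steps: [-1,-0.2,0,0,0,-1,-0.2,0,0,0,-1,-0.2,0,0,0,-1,-0.2,0,0,0,-1,-0.2,0,0,0,-1,-0.2,0,0,0,-1,-0.2,0,0,0,-1,-0.2,0,0,0,-1,0,0,0,0]

```text
clock: 12.75
position: [0.5465, -0.2159, 0.1179]
ee_rot: [0.001, -0.088, 0.996, -0.0]
contact_force: [-0.5, 0.9, 8.2]
width: 0.0001
gripper_force: 3.9
```

send_rows:
  steps: [-1,0,0,-0.5,0,-1,0.55,0,0,0,-1,0.55,0,0,0,-1,0.5,0,0,0,-1,0,0,0,0,-1,0,0,0.4,0,-1,0,0,0.1,0,-1,0,0,0,0]

```text
clock: 13.55
position: [0.53, -0.2189, 0.1177]
ee_rot: [0.001, -0.088, 0.996, -0.0]
contact_force: [-2.2, 0.3, 7.7]
width: -0.0002
gripper_force: 3.8
```

send_rows:
  steps: [-1,-0.2,0,0,0,-1,-0.2,0,0,0,-1,-0.2,0,0,0,-1,-0.2,0,0,0,-1,-0.2,0,0,0,-1,-0.2,0,0,0,-1,-0.2,0,0,0,-1,-0.2,0,0,0,-1,0,0,0,0]

```text
clock: 14.45
position: [0.5465, -0.2159, 0.1179]
ee_rot: [0.001, -0.088, 0.996, -0.0]
contact_force: [-1.2, 0.4, 7.5]
width: -0.0001
gripper_force: 3.8
```

```bash
python3 -c "from h import *; where()"
```

```text
t 14.45 st [ -32.5 -108.2  117.9] yaw 0.0 tz [ 0.002 -0.001 -1.   ] F [-1.2  0.4  7.5] w -0.0001 g 3.8
```

send_rows:
  steps: [-1,0,0,-4,0,-1,0,0,-4,0,-1,3,-3,0,0,-1,3,-3,0,0,-1,3,-3,0,0,-1,3,-3,0,0,-1,3,-3,0,0,-1,3,-3,0,0,-1,0,0,0,0]

```text
clock: 15.35
position: [0.3967, -0.429, 0.196]
ee_rot: [-0.001, -0.085, 0.996, -0.001]
contact_force: [0.4, 0.6, 0.1]
width: -0.0002
gripper_force: 0.0
```

```bash
cat > look.py <<'E'
from h import *
import sys
where()
th,ox,oy=np.load('st.npy'); R=np.array([[np.cos(th),-np.sin(th)],[np.sin(th),np.cos(th)]])
t=get_image("top"); t["color"]=np.mean([t["color"],get_image("top")["color"],get_image("top")["color"]],0).astype(np.uint8)
row=[]
for y in(-.012,-.06,-.108):
    w=np.array([*(R@[-.04,y]+[ox-.0015,oy]),.118]); u=unwrap(t,w,th)[::-1].mean(2)
    bg=cv2.GaussianBlur(u,(0,0),30); g=np.clip((u-np.percentile(u,2))/(np.percentile(u,98)-np.percentile(u,2)),0,1)
    row.append(cv2.resize((np.clip((u/u.max(1,keepdims=True)-.6)/.4,0,1)*255).astype(np.uint8),(150,560),interpolation=cv2.INTER_CUBIC))
M=cv2.cvtColor(np.hstack(row),cv2.COLOR_GRAY2BGR)
for d in(-60,-45,-30,-15,0,15,30,45,60): y=int(280-d*4); M[y,::6 if d else 2]=(0,0,255)
c=cv2.resize(t["color"][188:226,345:402,::-1],None,fx=6,fy=6,interpolation=cv2.INTER_CUBIC)
O=np.zeros((560,800,3),np.uint8); O[:,:450]=M; O[:c.shape[0],455:455+c.shape[1]]=c
cv2.imwrite(sys.argv[1],O)
E
python3 look.py pics/w2.png
```

```text
t 15.35 st [-217.1 -291.9  196. ] yaw -0.3 tz [-0.002 -0.003 -1.   ] F [0.4 0.6 0.1] w -0.0002 g 0.0
```

View pics/w2.png

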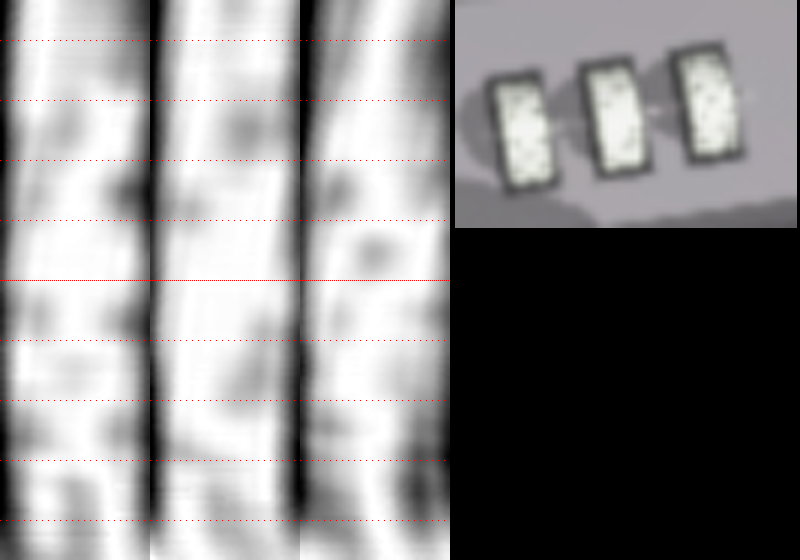

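The right wheel shows a clear 5 centred at about +7° (pairs at 22° and -9°, centre dot at 7°). The left fits a 4 at about +6° and the middle a 2 at about +4°, but there are stray specks. I'll check raw pixel values against the wheel angle.

```bash
cat > raw.py <<'E'
from h import *
from scipy.optimize import least_squares
import sys
th,ox,oy=np.load('st.npy'); R=np.array([[np.cos(th),-np.sin(th)],[np.sin(th),np.cos(th)]])
ex=np.array([*R[:,0],0]); ey=np.array([*R[:,1],0])
def cyl(im,u,v,c):
    o,d=pix2ray(im,u,v); q=o-c; a=np.array([q@ex,q[2]]); b=np.array([d@ex,d[2]])
    B=a@b; A=b@b; C=a@a-.028**2; D=B*B-A*C
    if D<0: return None
    P=q+d*(-B-D**.5)/A; return np.degrees(np.arctan2(P@ex,P[2])),-1000*(P@ey)
def dump(im,col,name):
    for nm,y in(("L",-.012),("M",-.06),("R",-.108)):
        c=np.array([*(R@[-.04,y]+[ox-.0015,oy]),.09]); out=[]
        uc,vc=proj(im,c+[0,0,.028])[0].astype(int)
        G=col.astype(float).mean(2); bl=cv2.dilate(cv2.GaussianBlur(G,(0,0),.3),np.ones((5,5)))
        for v in range(vc-12,vc+13):
            for u in range(uc-8,uc+9):
                r=cyl(im,u,v,c)
                if r and abs(r[0])<62 and abs(r[1])<8.2:
                    dk=G[v,u]/bl[v,u]
                    if dk<.9: out.append((round(r[0]),round(r[1],1),round(1-dk,2)))
        print(name,nm,sorted(out,reverse=True))
if __name__=="__main__":
    t=get_image("top")
    if len(sys.argv)>1: dump(t,cv2.imread("pics/top0.png")[...,::-1],"init")
    dump(t,t["color"],"now")
E
python3 raw.py x
```

```text
init L [(57, np.float64(-5.4), np.float64(0.25)), (55, np.float64(-2.5), np.float64(0.19)), (53, np.float64(0.5), np.float64(0.14)), (45, np.float64(-6.5), np.float64(0.27)), (43, np.float64(-3.5), np.float64(0.16)), (35, np.float64(-7.3), np.float64(0.15)), (32, np.float64(1.6), np.float64(0.1)), (27, np.float64(-8.1), np.float64(0.11)), (25, np.float64(-2.1), np.float64(0.12)), (24, np.float64(0.9), np.float64(0.13)), (15, np.float64(6.2), np.float64(0.12)), (-17, np.float64(6.8), np.float64(0.15)), (-20, np.float64(-5.7), np.float64(0.14)), (-23, np.float64(6.4), np.float64(0.12)), (-44, np.float64(5.6), np.float64(0.11)), (-48, np.float64(-6.8), np.float64(0.25)), (-49, np.float64(-3.7), np.float64(0.16)), (-50, np.float64(-0.7), np.float64(0.1)), (-51, np.float64(2.4), np.float64(0.12)), (-52, np.float64(5.5), np.float64(0.28)), (-56, np.float64(-6.9), np.float64(0.45)), (-58, np.float64(-3.8), np.float64(0.44)), (-59, np.float64(-0.7), np.float64(0.42)), (-61, np.float64(2.4), np.float64(0.43))]
init M [(61, np.float64(6.4), np.float64(0.22)), (54, np.float64(-6.8), np.float64(
[... 4526 characters left out ...]
4(6.7), np.float64(0.18)), (35, np.float64(5.5), np.float64(0.11)), (25, np.float64(7.6), np.float64(0.15)), (22, np.float64(-5.3), np.float64(0.18)), (7, np.float64(-0.7), np.float64(0.11)), (-27, np.float64(6.2), np.float64(0.13)), (-34, np.float64(6.1), np.float64(0.16)), (-37, np.float64(-6.5), np.float64(0.14)), (-41, np.float64(6.0), np.float64(0.22)), (-44, np.float64(-6.5), np.float64(0.13)), (-48, np.float64(2.8), np.float64(0.19)), (-49, np.float64(6.0), np.float64(0.37)), (-52, np.float64(-6.5), np.float64(0.37)), (-54, np.float64(-3.3), np.float64(0.35)), (-55, np.float64(-0.2), np.float64(0.34)), (-56, np.float64(3.0), np.float64(0.46)), (-58, np.float64(6.2), np.float64(0.59))]
```

I'll apply the small corrections (right -7°, middle -4°, left -6°) and then look again with the arm standing elsewhere.

send_rows:
  steps: [-1,-2.9,3,0,0,-1,-2.9,3,0,0,-1,-2.9,3,0,0,-1,-2.9,3,0,0,-1,-2.9,3,0,0,-1,-2.9,3,0,0,-1,0,0,0,0,-1,0,0,4,0,-1,0,0,3.5,0,-1,0,0,0,0,-1,0,0,0.4,0,-1,0,0,0.1,0]

```text
clock: 16.75
position: [0.5399, -0.2162, 0.1178]
ee_rot: [0.001, -0.088, 0.996, 0.0]
contact_force: [-1.0, 1.7, 10.0]
width: 0.0001
gripper_force: 5.4
```

```bash
python3 -c "from h import *; where()"
```

```text
t 16.75 st [ -39.  -107.3  117.8] yaw 0.1 tz [ 0.001  0.    -1.   ] F [-1.   1.7 10. ] w 0.0001 g 5.4
```

send_rows:
  steps: [-1,0,0,0,0,-1,0.17,0,0,0,-1,0.17,0,0,0,-1,0,0,0,0]

```text
clock: 17.15
position: [0.5367, -0.2167, 0.1179]
ee_rot: [0.001, -0.088, 0.996, 0.0]
contact_force: [-0.0, 2.3, 6.1]
width: 0.0001
gripper_force: 2.8
```

```bash
python3 -c "from h import *; where()"
```

```text
t 17.15 st [ -42.3 -107.3  117.9] yaw 0.0 tz [ 0.002  0.    -1.   ] F [-0.   2.3  6.1] w 0.0001 g 2.8
```

send_rows:
  steps: [-1,0,0,-1,0,-1,0,1.6,0,0,-1,-0.1,1.6,0,0,-1,-0.1,1.6,0,0,-1,0,0,0,0,-1,0,0,0.8,0,-1,0,0,0,0,-1,0,0,0.15,0,-1,0,0,0.05,0,-1,0,0,0,0]

```text
clock: 18.15
position: [0.5303, -0.17, 0.1179]
ee_rot: [0.001, -0.087, 0.996, 0.0]
contact_force: [-2.2, 2.4, 9.8]
width: 0.0003
gripper_force: 5.0
```

```bash
python3 -c "from h import *; where()"
```

```text
t 18.15 st [-40.4 -60.2 117.9] yaw -0.0 tz [ 0.002  0.    -1.   ] F [-2.2  2.4  9.8] w 0.0003 g 5.0
```

send_rows:
  steps: [-1,0.1,0,0,0,-1,0.1,0,0,0,-1,0,0,0,0,-1,0,0,-1,0,-1,0,1.6,0,0,-1,-0.15,1.6,0,0,-1,-0.15,1.6,0,0,-1,0,0,0,0,-1,0,0,0.8,0,-1,0,0,0,0,-1,0,0,0.15,0,-1,0,0,0.05,0]

```text
clock: 19.35
position: [0.523, -0.1225, 0.1178]
ee_rot: [0.001, -0.087, 0.996, 0.0]
contact_force: [-1.3, 2.7, 13.1]
width: 0.0004
gripper_force: 6.5
```

```bash
python3 -c "from h import *; where()"
```

```text
t 19.35 st [-39.4 -12.1 117.8] yaw -0.0 tz [ 0.002  0.    -1.   ] F [-1.3  2.7 13.1] w 0.0004 g 6.5
```

send_rows:
  steps: [-1,0,0,0,0,-1,0.15,0,0,0,-1,0.15,0,0,0,-1,0,0,0,0]

```text
clock: 19.75
position: [0.5206, -0.1229, 0.1179]
ee_rot: [0.002, -0.087, 0.996, 0.0]
contact_force: [0.3, 2.9, 10.6]
width: 0.0002
gripper_force: 4.6
```

```bash
python3 -c "from h import *; where()"
```

```text
t 19.75 st [-41.8 -12.1 117.9] yaw -0.0 tz [ 0.003  0.001 -1.   ] F [ 0.3  2.9 10.6] w 0.0002 g 4.6
```

send_rows:
  steps: [-1,0,0,-4,0,-1,0,0,-4,0,-1,0,0,-4,0,-1,-0.3,4.2,0,0,-1,-0.3,4.2,0,0,-1,-0.3,4.2,0,0,-1,-0.3,4.2,0,0,-1,-0.3,4.2,0,0,-1,-0.3,4.2,0,0,-1,-0.3,4.2,0,0,-1,-0.3,4.2,0,0]

```text
clock: 20.85
position: [0.4841, 0.2132, 0.2361]
ee_rot: [-0.0, -0.087, 0.996, -0.0]
contact_force: [0.7, -0.3, -1.2]
width: -0.0
gripper_force: 0.0
```

```bash
python3 look.py pics/w3.png; python3 - <<'E'
from h import *
t=cv2.imread("pics/top0.png").astype(int); s=cv2.imread("pics/side0.png").astype(int); it=get_image("top"); i2=get_image("side")
th,ox,oy=np.load('st.npy'); R=np.array([[np.cos(th),-np.sin(th)],[np.sin(th),np.cos(th)]])
def cc(c,im,b,zt):
    x0,x1,y0,y1=b; m=(c[y0:y1,x0:x1].sum(2)<110).astype(np.uint8); n,l,st,ce=cv2.connectedComponentsWithStats(m)
    for k in range(1,n):
        if st[k,4]>30: 
            p=ce[k]+[x0,y0]; w=onz(im,*p,zt); print(p.round(1),st[k].tolist(),w.round(3),"st",(R.T@(w[:2]-[ox,oy])*1000).round())
cc(t,it,(185,245,150,235),.045); print("side"); cc(s,i2,(250,305,280,360),.0425)
print("can st",R.T@(np.array([.583,.305])-[ox,oy])*1000)
E
```

```text
t 20.85 st [-19.1 325.2 236.1] yaw -0.0 tz [-0.    -0.001 -1.   ] F [ 0.7 -0.3 -1.2] w -0.0000 g 0.0
[205.  189.2] [14, 35, 11, 8, 49] [0.585 0.365 0.045] st [106. 457.]
[197.6 216.8] [7, 57, 15, 21, 142] [0.493 0.382 0.045] st [ 19. 490.]
side
[264.2 308.1] [5, 12, 18, 32, 439] [0.661 0.308 0.042] st [171. 388.]
[290.1 341.1] [30, 44, 20, 34, 510] [0.591 0.397 0.042] st [118. 487.]
can st [ 94.23900804 398.37528931]
```

View pics/w3.png

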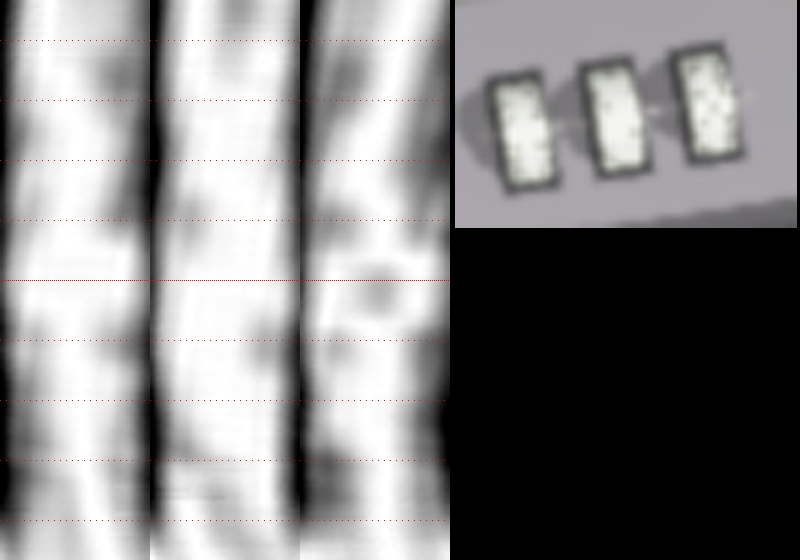

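All three wheels now read clearly: left 4 (pairs at +17°/-15°), middle 2 (+15°/-16°), right 5 (centre at -2°, pairs at 13°/-17°). Next I'll check the zero against the bright index ridges, near crop (565,127), (653,110) and (740,93).

```bash
python3 - <<'E'
from h import *
th,ox,oy=np.load('st.npy'); R=np.array([[np.cos(th),-np.sin(th)],[np.sin(th),np.cos(th)]])
t=get_image("top"); G=np.mean([t["color"],get_image("top")["color"]],0).mean(2)
for y in(-.036,-.084,-.130):
    # brightness profile along station x on the deck strip between wheels
    for yy in (y-.003,y+.003):
        xs=np.arange(-.056,-.024,.001); P=np.array([[*(R@[x,yy]+[ox,oy]),.102] for x in xs]); q=proj(t,P).astype(np.float32)
        v=cv2.remap(G.astype(np.float32),q[:,0].reshape(1,-1),q[:,1].reshape(1,-1),1)[0]; b=v-np.median(v); b[b<2]=0
        print(yy,"peak x",(xs*b).sum()/max(b.sum(),1e-9),b.max().round(1), xs[b.argmax()])
E
```

```text
-0.039 peak x -0.05010222652672446 26.8 -0.056
-0.032999999999999995 peak x -0.05201410539956705 23.4 -0.056
-0.08700000000000001 peak x -0.05100331093662958 36.1 -0.056
-0.081 peak x -0.048205056480827214 26.4 -0.056
-0.133 peak x -0.037541364780518977 5.1 -0.038999999999999986
-0.127 peak x -0.040136825450739266 7.7 -0.038999999999999986
```

```bash
python3 - <<'E'
from h import *
th,ox,oy=np.load('st.npy'); R=np.array([[np.cos(th),-np.sin(th)],[np.sin(th),np.cos(th)]])
t=get_image("top"); G=np.mean([t["color"],get_image("top")["color"]],0).mean(2)
for y in(-.028,-.032,-.036,-.040,-.044,-.078,-.084,-.089,-.124,-.128,-.132,):
        xs=np.arange(-.050,-.028,.002); P=np.array([[*(R@[x,y]+[ox,oy]),.102] for x in xs]); q=proj(t,P).astype(np.float32)
        print(y,cv2.remap(G.astype(np.float32),q[:,0].reshape(1,-1),q[:,1].reshape(1,-1),1)[0].round().astype(int))
print(xs.round(3))
E
```

```text
-0.028 [150 148 147 149 155 162 158 151 137 129 124]
-0.032 [160 155 149 142 143 149 148 142 130 124 120]
-0.036 [139 135 132 128 130 133 135 131 125 122 121]
-0.04 [121 120 120 121 125 128 130 125 121 118 118]
-0.044 [ 98  99 100 103 108 112 112 103  99  96  96]
-0.078 [155 148 144 143 146 150 161 152 137 127 121]
-0.084 [141 130 125 124 129 137 145 138 129 121 121]
-0.089 [122 117 116 117 119 123 125 125 120 117 115]
-0.124 [154 156 163 172 178 183 183 171 163 167 167]
-0.128 [164 164 166 167 170 172 173 168 165 164 165]
-0.132 [168 168 168 168 170 173 174 173 171 168 168]
[-0.05  -0.048 -0.046 -0.044 -0.042 -0.04  -0.038 -0.036 -0.034 -0.032
 -0.03 ]
```

The ridges peak at station x≈-39 mm in my frame, so my zero was about 2.5 mm too near. The wheels are about 4°, 4.5° and 6° short, so I'll roll them forward by 2, 2.2 and 3 mm.

send_rows:
  steps: [-1,0.3,-4.2,0,0,-1,0.3,-4.2,0,0,-1,0.3,-4.2,0,0,-1,0.3,-4.2,0,0,-1,0.3,-4.2,0,0,-1,0.3,-4.2,0,0,-1,0.3,-4.2,0,0,-1,0.3,-4.2,0,0,-1,0,0,4,0,-1,0,0,4,0,-1,0,0,3.5,0,-1,0,0,0,0]

```text
clock: 22.5
position: [0.5183, -0.1244, 0.1199]
ee_rot: [-0.001, -0.086, 0.996, 0.0]
contact_force: [-0.7, 0.5, 1.2]
width: 0.0001
gripper_force: 0.0
```

send_rows:
  steps: [-1,0,0,0.35,0,-1,0,0,0.1,0,-1,0,0,0,0]

```text
clock: 22.8
position: [0.5196, -0.124, 0.118]
ee_rot: [0.001, -0.087, 0.996, -0.001]
contact_force: [-0.2, -0.9, 2.4]
width: 0.0001
gripper_force: 1.5
```

```bash
python3 -c "from h import *; where()"
```

```text
t 22.80 st [-43. -13. 118.] yaw -0.0 tz [ 0.001 -0.001 -1.   ] F [-0.2 -0.9  2.4] w 0.0001 g 1.5
```

send_rows:
  steps: [-1,-0.1,0,0,0,-1,-0.1,0,0,0,-1,0,0,0,0]

```text
clock: 23.1
position: [0.5221, -0.1235, 0.1179]
ee_rot: [0.001, -0.088, 0.996, -0.001]
contact_force: [-1.0, -2.3, 5.4]
width: -0.0001
gripper_force: 2.8
```

```bash
python3 -c "from h import *; where()"
```

```text
t 23.10 st [-40.4 -12.9 117.9] yaw 0.0 tz [ 0.002 -0.002 -1.   ] F [-1.  -2.3  5.4] w -0.0001 g 2.8
```

send_rows:
  steps: [-1,0,0,-1,0,-1,0.1,-1.6,0,0,-1,0.1,-1.6,0,0,-1,0,-1.6,0,0,-1,0,0,0,0,-1,0,0,0.8,0,-1,0,0,0,0,-1,0,0,0.15,0,-1,0,0,0.05,0,-1,0,0,0,0]

```text
clock: 24.1
position: [0.5279, -0.1699, 0.1179]
ee_rot: [0.0, -0.088, 0.996, -0.0]
contact_force: [-0.3, -0.0, 6.2]
width: 0.0002
gripper_force: 3.0
```

```bash
python3 -c "from h import *; where()"
```

```text
t 24.10 st [-42.8 -59.7 117.9] yaw 0.1 tz [ 0.001 -0.    -1.   ] F [-0.3 -0.   6.2] w 0.0002 g 3.0
```

send_rows:
  steps: [-1,-0.1,0,0,0,-1,-0.12,0,0,0,-1,0,0,0,0]

```text
clock: 24.4
position: [0.5302, -0.1695, 0.1179]
ee_rot: [0.001, -0.088, 0.996, -0.0]
contact_force: [1.1, -0.9, 5.9]
width: 0.0002
gripper_force: 2.9
```

```bash
python3 -c "from h import *; where()"
```

```text
t 24.40 st [-40.5 -59.6 117.9] yaw 0.1 tz [ 0.001 -0.    -1.   ] F [ 1.1 -0.9  5.9] w 0.0002 g 2.9
```

send_rows:
  steps: [-1,0,0,-1,0,-1,0.1,-1.6,0,0,-1,0.1,-1.6,0,0,-1,0,-1.6,0,0,-1,0,0,0,0,-1,0,0,0.8,0,-1,0,0,0,0,-1,0,0,0.15,0,-1,0,0,0.05,0,-1,0,0,0,0]

```text
clock: 25.4
position: [0.5365, -0.2172, 0.1179]
ee_rot: [0.0, -0.088, 0.996, -0.0]
contact_force: [-0.5, -1.0, 6.5]
width: -0.0
gripper_force: 2.9
```

```bash
python3 -c "from h import *; where()"
```

```text
t 25.40 st [ -42.6 -107.7  117.9] yaw 0.1 tz [ 0.001 -0.001 -1.   ] F [-0.5 -1.   6.5] w -0.0000 g 2.9
```

send_rows:
  steps: [-1,-0.15,0,0,0,-1,-0.15,0,0,0,-1,0,0,0,0]

```text
clock: 25.7
position: [0.5396, -0.2166, 0.1179]
ee_rot: [0.001, -0.088, 0.996, -0.0]
contact_force: [-0.4, -1.1, 5.3]
width: 0.0
gripper_force: 2.8
```

```bash
python3 -c "from h import *; where()"
```

```text
t 25.70 st [ -39.4 -107.6  117.9] yaw 0.1 tz [ 0.001 -0.001 -1.   ] F [-0.4 -1.1  5.3] w 0.0000 g 2.8
```

Wheels done. Now I'll lift, travel over the canister and partly open the fingers.

send_rows:
  steps: [-1,0,0,-4,0,-1,0,0,-4,0,-1,0,0,-4,0,-1,-1.22,4.6,0,0,-1,-1.22,4.6,0,0,-1,-1.22,4.6,0,0,-1,-1.22,4.6,0,0,-1,-1.22,4.6,0,0,-1,-1.22,4.6,0,0,-1,-1.22,4.6,0,0,-1,-1.22,4.6,0,0,0.4,-1.22,4.6,0,0]

```text
clock: 26.9
position: [0.5739, 0.2123, 0.2366]
ee_rot: [-0.001, -0.088, 0.996, 0.0]
contact_force: [0.1, -0.1, -0.2]
width: 0.0133
gripper_force: 0.0
```

send_rows:
  steps: [0.4,-1.22,4.6,0,0,0.4,-1.22,4.6,0,0,0.4,0,0,0,0,0.4,0,0,0,0,0.4,0,0,0,0]

```text
clock: 27.4
position: [0.5823, 0.3041, 0.2366]
ee_rot: [-0.001, -0.088, 0.996, -0.0]
contact_force: [0.2, -0.6, 0.8]
width: 0.0598
gripper_force: 0.0
```

```bash
python3 look.py pics/w4.png; python3 - <<'E'
from h import *
th,ox,oy=np.load('st.npy'); R=np.array([[np.cos(th),-np.sin(th)],[np.sin(th),np.cos(th)]])
s=get_image("side"); c=s["color"].astype(int)
m=((c[...,0]-c[...,2])>40).astype(np.uint8); m[:280]=0;m[320:]=0;m[:,:285]=0;m[:,315:]=0
n,l,st,ce=cv2.connectedComponentsWithStats(m); k=1+np.argmax(st[1:,4]); print(ce[k],st[k])
w=onz(s,*ce[k],.08); print(w,R.T@(w[:2]-[ox,oy]))
O=cv2.imread("pics/w4.png"); O[240:540,460:760]=cv2.resize(s["color"][230:330,250:350,::-1],(300,300)); cv2.imwrite("pics/w4.png",O)
E
```

```text
t 27.40 st [ 93.4 397.6 236.6] yaw 0.0 tz [-0.001 -0.001 -1.   ] F [ 0.2 -0.6  0.8] w 0.0598 g 0.0
[298.40711462 296.72727273] [290 289  18  17 253]
[0.58264787 0.30869996 0.08      ] [0.09453726 0.40207998]
```

View pics/w4.png

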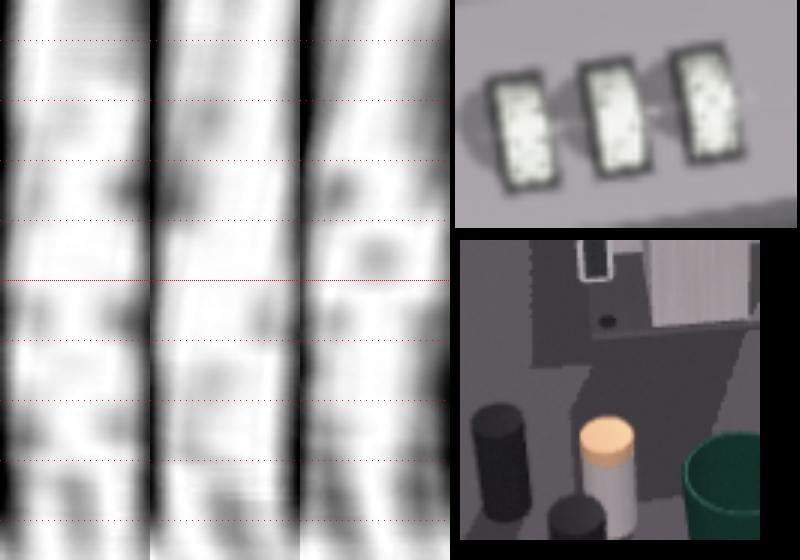

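The wheels read 4 / 2 / 5, each within about 1–2° of the ridges. The canister stands untouched at side (298,297), under the open fingers. Descending to grasp.

send_rows:
  steps: [0.4,-0.1,0.15,4,0,0.4,0,0,4,0,0.4,0,0,4,0,0.4,0,0,2.5,0,0.4,0,0,2,0,0.4,0,0,2,0,0.4,0,0,1.7,0,0.4,0,0,0,0]

```text
clock: 28.4
position: [0.5829, 0.3048, 0.0337]
ee_rot: [-0.001, -0.087, 0.996, -0.0]
contact_force: [0.8, 0.3, -0.6]
width: 0.0599
gripper_force: 0.0
```

send_rows:
  steps: [-0.5,0,0,0,0,-0.5,0,0,0,0,-0.5,0,0,0,0,-0.5,0,0,0,0]
  newtons: 40

```text
clock: 28.8
position: [0.5843, 0.3061, 0.0358]
ee_rot: [0.001, -0.088, 0.996, -0.0]
contact_force: [0.2, -1.8, 0.8]
width: 0.0374
gripper_force: 40.2
```

```bash
python3 -c "from h import *; where()"
```

```text
t 28.80 st [ 95.7 399.3  35.8] yaw 0.0 tz [ 0.001 -0.    -1.   ] F [ 0.2 -1.8  0.8] w 0.0374 g 40.2
```

send_rows:
  steps: [-0.5,0,0,-2,0,-0.5,0,0,-4,0,-0.5,0,0,-4,0,-0.5,0,0,-4,0,-0.5,0,0,-4,0,-0.5,0,0,-4,0,-0.5,1.32,-3.55,0,0,-0.5,1.32,-3.55,0,0,-0.5,1.32,-3.55,0,0,-0.5,1.32,-3.55,0,0]

```text
clock: 29.8
position: [0.5556, 0.1564, 0.255]
ee_rot: [-0.0, -0.088, 0.996, 0.0]
contact_force: [0.8, 0.5, -1.9]
width: 0.0373
gripper_force: 40.6
```

send_rows:
  steps: [-0.5,1.32,-3.55,0,0,-0.5,1.32,-3.55,0,0,-0.5,1.32,-3.55,0,0,-0.5,1.32,-3.55,0,0,-0.5,0,0,0,0,-0.5,0,0,0,0,-0.5,0,0,0,0]

```text
clock: 30.5
position: [0.5293, 0.0092, 0.255]
ee_rot: [0.0, -0.088, 0.996, 0.001]
contact_force: [0.1, 0.0, -2.2]
width: 0.0373
gripper_force: 40.7
```

```bash
python3 - <<'E'
from h import *
where()
s=get_image("side"); where(); th,ox,oy=np.load('st.npy'); R=np.array([[np.cos(th),-np.sin(th)],[np.sin(th),np.cos(th)]])
p=get_state()["position"]; c=s["color"].astype(int)
O=cv2.resize(s["color"][90:240,260:400,::-1],None,fx=4,fy=4,interpolation=cv2.INTER_CUBIC)
P=[np.array([*p[:2],p[2]-.035]),np.array([*(R@[-.01,.115]+[ox,oy]),.17]),*[np.array([*(R@[x,y]+[ox,oy]),.17]) for x in(-.038,.038) for y in(.065,.165)]]
for q in proj(s,P): cv2.circle(O,tuple(int(v) for v in ((q-[260,90]+.5)*4)),3,(0,0,255),-1); print(q.round(1))
cv2.imwrite("pics/g1.png",O)
E
```

```text
t 30.50 st [-10.2 116.4 255. ] yaw 0.0 tz [-0.     0.001 -1.   ] F [ 0.1  0.  -2.2] w 0.0373 g 40.7
t 30.55 st [-10.1 116.7 255. ] yaw 0.1 tz [-0.     0.001 -1.   ] F [ 0.7  0.  -2.3] w 0.0374 g 40.7
[330.  177.1]
[330.1 193.7]
[337.9 184.7]
[343.3 202.1]
[310.6 186.5]
[313.8 204.1]
```

View pics/g1.png

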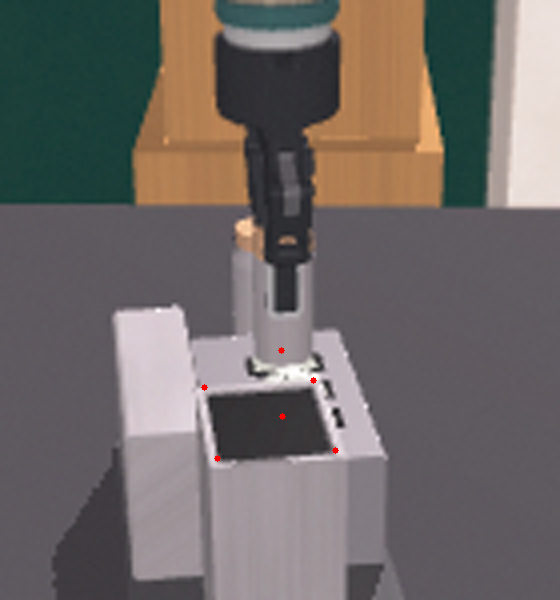

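The canister hangs upright above the mouth, its underside at crop (282,362), and the projected mouth corners match the rim within about 1–2 mm. Lowering now.

send_rows:
  steps: [-0.5,0,-0.1,2,0,-0.5,0,0,2,0,-0.5,0,0,1,0,-0.5,0,0,1,0,-0.5,0,0,1,0,-0.5,0,0,1,0,-0.5,0,0,0,0]

```text
clock: 31.25
position: [0.5285, 0.0075, 0.1737]
ee_rot: [-0.001, -0.088, 0.996, 0.0]
contact_force: [-0.6, -0.5, -1.8]
width: 0.0376
gripper_force: 40.9
```

send_rows:
  steps: [-0.5,0,0,1,0,-0.5,0,0,1,0,-0.5,0,0,1,0,-0.5,0,0,0.7,0,-0.5,0,0,0,0]

```text
clock: 31.75
position: [0.5283, 0.0074, 0.1366]
ee_rot: [-0.002, -0.088, 0.996, 0.0]
contact_force: [-0.7, -1.6, -2.0]
width: 0.0373
gripper_force: 40.9
```

```bash
python3 -c "from h import *; where()"
```

```text
t 31.75 st [-11.5 114.8 136.6] yaw 0.0 tz [-0.003  0.    -1.   ] F [-0.7 -1.6 -2. ] w 0.0373 g 40.9
```

send_rows:
  steps: [0.25,0,0,0,0,0.25,0,0,0,0,0.25,0,0,0,0,0.25,0,0,0,0,0.25,0,0,0,0]

```text
clock: 32.25
position: [0.5299, 0.0073, 0.1386]
ee_rot: [0.001, -0.088, 0.996, -0.0]
contact_force: [-0.3, -0.4, 0.4]
width: 0.0536
gripper_force: 0.3
```

send_rows:
  steps: [0.25,0,0,-1,0,0.25,0,0,-2,0,0.25,0,0,-3,0,0.25,0,0,-4,0,0.25,0,0,-4,0,0.25,4,0,0,0,0.25,4,0,0,0,0.25,4,0,0,0,0.25,4,0,0,0,0.25,0,0,0,0,0.25,0,0,0,0]

```text
clock: 33.35
position: [0.3719, -0.0207, 0.2791]
ee_rot: [0.002, -0.087, 0.996, -0.0]
contact_force: [-0.0, 0.7, 0.3]
width: 0.0533
gripper_force: 0.0
```

```bash
python3 look.py pics/w5.png; python3 - <<'E'
from h import *
s=get_image("side"); t=get_image("top")
O=cv2.imread("pics/w5.png"); O[230:530,460:780]=cv2.resize(s["color"][150:375,220:460,::-1],(320,300))
cv2.imwrite("pics/w5.png",O)
E
```

```text
t 33.35 st [-170.4  114.4  279.1] yaw -0.0 tz [ 0.003 -0.    -1.   ] F [-0.   0.7  0.3] w 0.0533 g 0.0
```

View pics/w5.png

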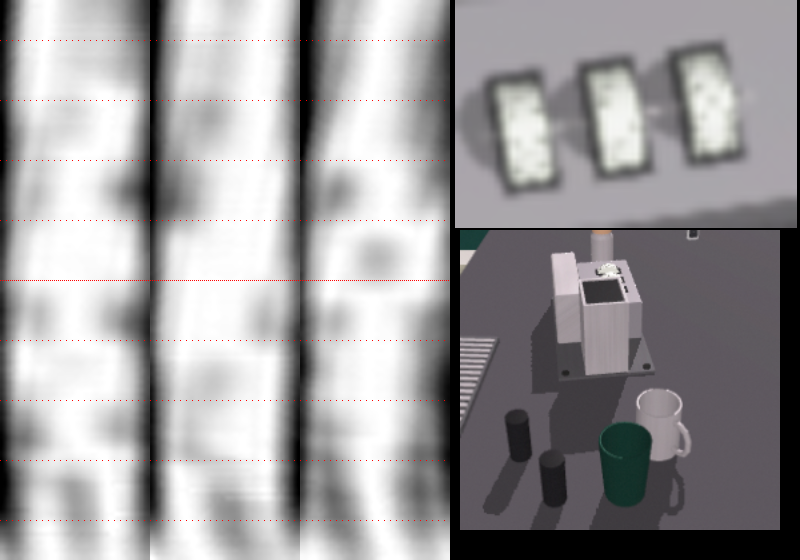

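The canister is gone from the counter, and the other items stand where they were. The mouth at crop (603,290) looks shut, and the wheels are unchanged. I'll compare the flap's pixels with the first pictures, then hand in.

```bash
python3 - <<'E'
from h import *
a=cv2.imread("pics/side0.png")[...,::-1].astype(int); b=get_image("side")["color"].astype(int); d=abs(a-b)
print("flap side diff",d[186:206,310:344].mean(),d[186:206,310:344].max(), a[190:200,318:335].mean((0,1)),b[190:200,318:335].mean((0,1)))
a=cv2.imread("pics/top0.png")[...,::-1].astype(int); b=get_image("top")["color"].astype(int)
print("flap top",a[192:207,302:325].mean((0,1)),b[192:207,302:325].mean((0,1)))
E
```

```text
flap side diff 1.088235294117647 97 [54.87058824 52.61176471 54.82941176] [54.76470588 52.56470588 54.75294118]
flap top [50.44347826 50.6115942  51.81449275] [50.43188406 50.60869565 51.79710145]
```

The flap's pixels match its closed state at the start.

```bash
python3 -c "from rig import sign_off; print(sign_off())"
```

```text
the job is handed in; nothing more can be done
None
```

The job is handed in after about 33 s of the 72 s allowed: the wheels read 4, 2, 5 to within an estimated few degrees, the canister is in the hopper with the flap shut behind it, and I left the pitcher, cup and shaker alone.

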